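Prick-mark a lantern panel with the hinged template

ROBOT

A 6-joint arm with a two-finger parallel gripper is mounted at the origin on the work surface. World frame = base frame: x ahead of the robot, y to its left, z up, the work surface at z = 0. Lengths are in m, angles in rad, forces in N, time in s.
With the tool pointing down it reaches from about 0.3 to 0.875 m from the base axis. Payload 4.2 kg.
Tool frame: the origin (TCP) lies at the very end of the fingers, on their centre line; the grasp point (between the pads) lies 19 mm behind it; z points along the fingers, y is the direction in which the jaws open and shut (so a half turn about z gives the same grasp; the last joint's range is limited). The gripper opens to 85 mm and grips with 20 to 120 N. Pads are 22 mm wide; open, the fingers measure 114 mm over their backs; the gripper's body (76 mm by 85 mm) begins 54 mm behind the grasp point. The pads swing forward as they close: fully open they stand 13 mm farther back than shut.
Start: joints at [1.12, 0.32, 1.565, -0, 1.257, -0.02], TCP at [0.24, 0.522, 0.231] pointing down, gripper open.
Joint ranges: [-3.11, 3.11], [-0.84, 2.01], [0.21, 2.61], [-1.34, 4.49], [0.05, 2.63], [-2.56, 2.56]. Speed limits (rad/s): [2.57, 2.57, 3.14, 3.14, 3.14, 3.14].

INTERFACE

Orientations are given as [roll, pitch, yaw] about the fixed x, y, z axes, in that order (R = Rz(yaw) Ry(pitch) Rx(roll)).
In Python, from station import bot, viewer, ticket gives the robot as it stands.
- The arm moves only by the shell command python3 -m inch 'ROWS' [FORCE]. ROWS is JSON, a list of rows, each an object with "angular": the turn, a rotation vector about the tool's x, y, z scaled (see below), a list of three; "slide": the shift along the tool's x, y, z scaled (see below), a list of three; "grip": the opening in per cent of the stroke, from 0 (shut) to 100 (fully open). In form: [{"angular": [rx, ry, rz], "slide": [x, y, z], "grip": grip}, ...]. A call has exactly 5 rows; each row is the pose to reach, as a shift and turn from the pose commanded when the call began, along the tool's axes at that moment, turning the shorter way round; what a row does not reach only later rows make up. The controller multiplies each number of a shift by 500 mm and each number of a turn by pi rad. A row lasts 1/12 s, in which the tool goes at most 41.7 mm and 7.16 degrees, less where a joint would pass 70% of its speed; a pose out of reach is approached as far as the arm can. A call with a number of a shift or a turn outside -1 to 1 is refused whole. A call with a gripper value outside its range is refused whole. The fingers move at their own pace and stop on an object; FORCE is the grip in N (left out, the last holds). Time passes only in rows, so rows that repeat a pose let the fingers close, or fill a call up. It gives the time, the measured TCP pose, the force and the opening at its end, in the units of the state.
- bot.get_state(): the state, without advancing time (a new reading comes with each control period).
- viewer.snapshot(name): name is "scene" or "side" or "wrist"; returns the picture (384x512x3 uint8, blue, green, red); there is no depth.
- viewer.camera_info(name): a dict with "K" (3x3 intrinsics, pixels), "camera_from_world" (4x4, takes a point from world to camera coordinates); the wrist camera has in their place "mount" (4x4, takes a point from camera to tool coordinates, whose origin is the TCP and whose axes are the flange's). Camera axes: x right, y up, looking along -z (the intrinsics and any distortion apply to the point x, -y, -z); pixel columns grow to the right and rows downward; lengths in m; the calibration is good to about 2 mm. The wrist camera is an equidistant fisheye: a pixel r from the principal point sees the ray r / f radians off the axis. A picture is of the moment at which its call begins: read the wrist's pose just before it. camera_info takes no time and is no camera call.
- ticket.job_done(): hands the job in, once; it reports no verdict.
The state is a dict: "time": time; "joint_pos": joint angles; "dq": joint speeds; "effort": joint torques, N m; "tool_pos": TCP position; "orientation": TCP orientation; "contact_force": force on the tool from outside, world axes, zero at the start; "moment": the same for the moment, N m; "opening": finger opening in m.
Only numpy, scipy, OpenCV 4.12 (cv2) and the standard library are available. Lean on these libraries where they do the work, as an engineer would, in place of code of your own. Each camera call takes 0.05 s, during which the arm holds its last target.

TASK

On the lantern maker's bench stand three marking jigs, each with a white laminate template held up at a slant by a spring hinge. Push the vase-shaped template (straight-edged, with a narrow waist, neither the round nor the oblong one) down until it lies level over the pale blank, keep it level for a full second so that its points mark the wood, then let it spring back up; do not press down the other two templates.

Things in the scene. Friction and masses are not known exactly. Their poses are not given: they have to be found in the camera images.
- press_spot (a point): Where to push: middle line of the vase-shaped template's upper face, 125 mm from the hinge pin, 40 mm from the free edge; at rest about 100 mm above the bench. x points along the face to the hinge (on the side away from the robot), y along the hinge, z out of the face. The belly here is 104 mm wide, 52 at the free edge, 34 at the waist 48 mm from the hinge. Level, the whole upper face is 34 mm above the bench.
- template_vase (a joint): Hinge of the vase-shaped template (6 mm white laminate, 165 mm long), rad: 0 raised at rest, slanting 32 degrees, free edge up; 0.56 level, at its stop. Pin 31 mm above the bench. Push takes about 3 N at first, 8 N level; a fingertip going straight down slides a little along it. Springs back up in under a second. Its jig, a 200 x 115 mm wooden base, is fixed, turned up to 18 degrees.
- template_oblong (a joint): Bystander: the same kind of hinge and spring on a like jig, but with the plain oblong, 159 x 76 mm, template. Radians: 0 raised at rest, 0.56 level. To be left raised.
- template_round (a joint): Bystander: the same kind of hinge and spring on a like jig, but with the round, 104 mm disc on a 36 mm straight neck, template. Radians: 0 raised at rest, 0.56 level. To be left raised.
There are look-alikes about, which are no part of the job. Leave any blue look-alike of the part that bears press_spot alone. Leave any red look-alike of the part that bears template_round alone.

How it is judged:
On the way:
1. the vase-shaped template is pushed level (within 10 degrees) and kept so for 0.6 s (value of joint template_vase above 0.385 rad), for 0.6 s.
At the end, for the whole second after the job is handed in: After having been held level (within 10 degrees) for at least 0.6 s, the vase-shaped template is released and back up within 0.1 rad (6 degrees) of its raised rest, and the oblong and round templates are raised likewise (value of joint each of template_vase, template_oblong, template_round below 0.1 rad); the robot touches nothing.
It fails at once if the oblong template is pushed down by more than 0.2 rad (11 degrees) (value of joint template_oblong above 0.2 rad).
It fails at once if the round template is pushed down by more than 0.2 rad (11 degrees) (value of joint template_round above 0.2 rad).
It also fails if it takes over 32 s, if anything falls off the work surface, if the arm or the gripper's body presses on something with over 40 N, if the wrist force passes 120 N, or if a joint passes its speed limit or range.

## Working session

There is one attempt and no reset: what is moved stays moved. The work goes in short steps, Python scripts to look and compute and a shell command to move; the robot and the scene stay as the last step left them, time stands still between calls to the robot, and variables do not carry over. Pictures are saved under pics/ and viewed, and the job is handed in when it is done.

```bash
ls; mkdir -p pics; python3 - <<'E'
from station import bot, viewer, ticket
import cv2,json
s=bot.get_state();print(s)
for n in ["scene","side","wrist"]:
    im=viewer.snapshot(n); cv2.imwrite(f"pics/{n}0.png",im)
    i=viewer.camera_info(n);print(n,{k:(v.tolist() if hasattr(v,'tolist') else v) for k,v in i.items()})
E
```

```text
pics
{'time': 0.0, 'joint_pos': array([ 1.12001334e+00,  3.20299108e-01,  1.56569620e+00, -2.07317321e-05,
        1.25740038e+00, -2.00268345e-02]), 'dq': array([-0.00072716,  0.00122963, -0.00082095,  0.00019723,  0.00188052,
        0.00067879]), 'effort': array([ 1.32291621e-03, -4.15534222e+01, -2.34155130e+01,  3.05410113e-04,
        8.32831924e-03,  6.46051276e-06]), 'tool_pos': array([0.23990302, 0.52202746, 0.23047146]), 'orientation': array([-3.13978958e+00, -1.64003252e-05,  2.71084290e+00]), 'contact_force': array([ 0.23066576,  0.59588597, -0.22472918]), 'moment': array([-0.01275229,  0.01508994, -0.0194031 ]), 'opening': 0.08528807469892155}
scene {'K': [[479.20189272046593, 0.0, 256.88298215947384], [0.0, 479.20189272046593, 187.4578251779875], [0.0, 0.0, 1.0]], 'camera_from_world': [[0.04267370220327022, 0.9990642173153332, 0.007045908058381311, 0.004792083155964178], [-0.7208422837218348, 0.025905150015578342, 0.6926148462178384, 0.28416702264314553], [0.6917841839323565, -0.03463542814476149, 0.7212732006516481, -1.8095211741821535], [0.0, 0.0, 0.0, 1.0]]}
side {'K': [[470.49894272168274, 0.0, 249.93263540792663], [0.0, 470.49894272168274, 198.9904406347348], [0.0, 0.0, 1.0]], 'camera_from_world': [[0.9121826452107493, -0.40964532394695163, 0.01065506192931891, -0.4136454446371571], [0.27276427829949484, 0.6263750702876776, 0.7302423705906576, -0.18593572657725096], [-0.3058144376252965, -0.663208096972967, 0.6831050796542355, -1.1274772015990937], [0.0, 0.0, 0.0, 1.0]]}
wrist {'K': [[297.3186396354542, 0.0, 253.515092556087], [0.0, 297.3186396354542, 193.25898128107625], [0.0, 0.0, 1.0]], 'mount': [[0.0005028582484991537, 0.9654757256229033, 0.26049255338014826, 0.06458973281483012], [0.999999812827074, -0.00039470564084229765, -0.0004674968163119036, 5.180435170293318e-05], [-0.00034853894773858695, 0.26049273970762515, -0.9654757433929742, -0.14314171396532996], [0.0, 0.0, 0.0, 1.0]]}
```

View pics/scene0.png

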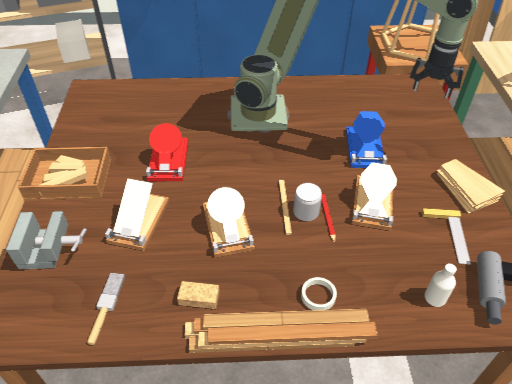

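View pics/side0.png

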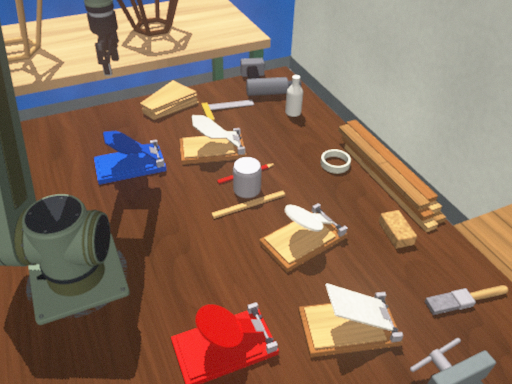

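View pics/wrist0.png

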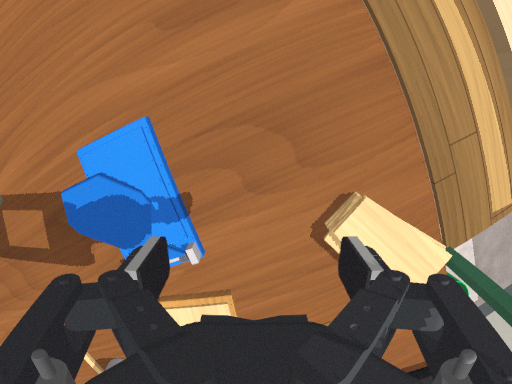

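```bash
python3 - <<'E'
import cv2
im=cv2.imread("pics/scene0.png")[150:240,335:415]
cv2.imwrite("pics/c1.png",cv2.resize(im,None,fx=6,fy=6,interpolation=cv2.INTER_CUBIC))
im=cv2.imread("pics/side0.png")[105:170,170:255]
cv2.imwrite("pics/c2.png",cv2.resize(im,None,fx=8,fy=8,interpolation=cv2.INTER_CUBIC))
E
```

```text
(no output)
```

View pics/c1.png

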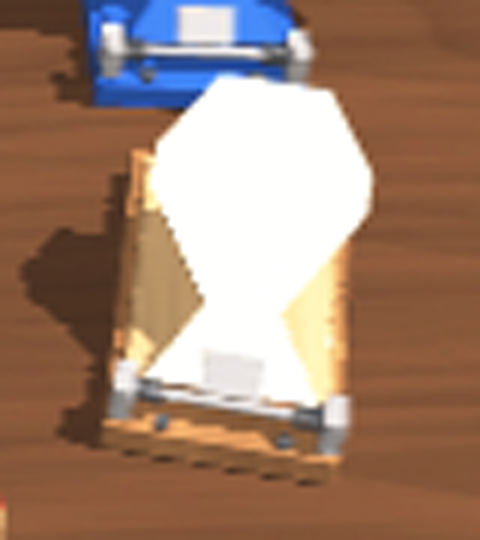

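View pics/c2.png

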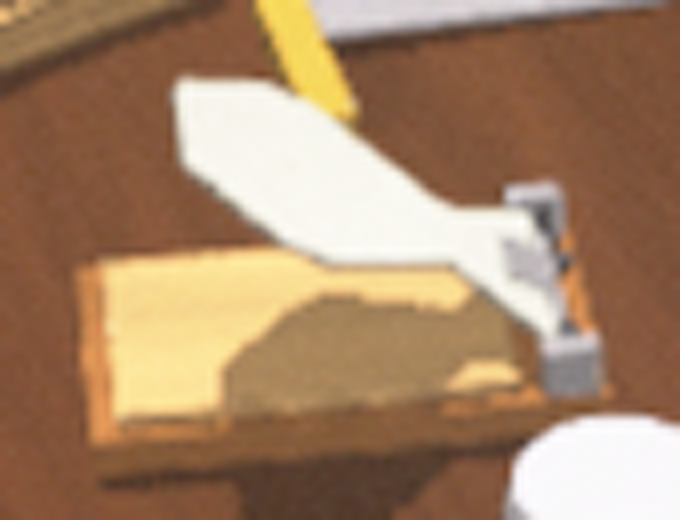

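```bash
cat > h.py <<'E'
import numpy as np, cv2
from station import viewer
def PM(n):
    i=viewer.camera_info(n); F=np.diag([1,-1,-1.]); return np.array(i["K"])@F@np.array(i["camera_from_world"])[:3]
def tri(a,b):
    X=cv2.triangulatePoints(PM("scene"),PM("side"),np.array(a,float).reshape(2,1),np.array(b,float).reshape(2,1)); return (X[:3]/X[3]).ravel()
def plane(n,p,z):
    P=PM(n); M=np.c_[P[:,0],P[:,1],-np.array([p[0],p[1],1.])]; 
    s=np.linalg.solve(M,-(P[:,2]*z+P[:,3])); return np.array([s[0],s[1],z])
E
python3 - <<'E'
from h import *
np.set_printoptions(precision=4,suppress=True)
a=lambda c:((c[0]+.5)/6-.5+335,(c[1]+.5)/6-.5+150)
b=lambda c:((c[0]+.5)/8-.5+170,(c[1]+.5)/8-.5+105)
pts=dict(fL=((220,75),(185,165)),fR=((335,95),(175,82)),bL=((155,148),(325,265)),bR=((373,185),(270,80)),wL=((203,300),(455,265)),wR=((285,315),(447,205)))
R={k:tri(a(u),b(v)) for k,(u,v) in pts.items()}
for k in R: print(k,R[k])
d=lambda p,q:np.linalg.norm(R[p]-R[q])
print("widths f,b,w",d('fL','fR'),d('bL','bR'),d('wL','wR'))
m=lambda s:(R[s+'L']+R[s+'R'])/2
print("mids",m('f'),m('b'),m('w'), "len f-b",np.linalg.norm(m('f')-m('b')),"b-w",np.linalg.norm(m('w')-m('b')))
L=plane("scene",a((145,383)),.031);Rr=plane("scene",a((325,412)),.031)
print("pin",L,Rr,(L+Rr)/2)
ax=m('w')-m('f');print("axis yaw deg",np.degrees(np.arctan2(ax[1],ax[0])),"slant",np.degrees(np.arctan2(-ax[2],np.hypot(ax[0],ax[1]))))
pv=Rr-L;print("pin dir yaw-90",np.degrees(np.arctan2(pv[1],pv[0]))-90)
for w in 'bfw': 
  v=R[w+'R']-R[w+'L'];print(w,np.degrees(np.arctan2(v[1],v[0]))-90)
E
```

```text
fL [0.4131 0.3234 0.1196]
fR [0.4283 0.3787 0.1185]
bL [0.4477 0.2837 0.0968]
bR [0.4714 0.3924 0.0989]
wL [0.5112 0.3051 0.0591]
wR [0.5231 0.3432 0.0595]
widths f,b,w 0.057334507839853735 0.1113373783668123 0.039937204737800255
mids [0.4207 0.3511 0.119 ] [0.4595 0.3381 0.0979] [0.5172 0.3242 0.0593] len f-b 0.04609441100821822 b-w 0.07069827975213737
pin [0.5408 0.2746 0.031 ] [0.5626 0.3594 0.031 ] [0.5517 0.317  0.031 ]
axis yaw deg -15.577235012788387 slant 30.801247520157563
pin dir yaw-90 -14.451785771881774
b -12.259876951659749
f -15.356452382440665
w -17.401631413106927
```

Candidates, by scene pixel:
- white vase (378,185): straight edges and a narrow waist
- white round (226,207)
- white oblong (135,207)
- blue vase look-alike (368,128)
- red round look-alike (166,140)

I choose the white one at (378,185). The close crops confirm a straight-edged belly, a waist and a white colour. Triangulated, its belly middle is 98 mm above the bench, the slant is about 31°, and the widths are 57/111/40 mm against the given 52/104/34, so the measurement fits. Combining these fits gives a pin near (0.554, 0.3155). That puts press_spot near (0.453, 0.343, 0.100).

I'll move above it while shutting the fingers.

```bash
python3 -m inch '[{"angular":[0,0,0],"slide":[-0.06,-0.016,0],"grip":0},{"angular":[0,0,0],"slide":[-0.12,-0.032,0],"grip":0},{"angular":[0,0,0],"slide":[-0.18,-0.05,0],"grip":0},{"angular":[0,0,0],"slide":[-0.24,-0.066,0],"grip":0},{"angular":[0,0,0],"slide":[-0.3,-0.082,0],"grip":0}]' 30
python3 - <<'E'
from h import *
from station import bot
from scipy.spatial.transform import Rotation as Ro
s=bot.get_state();R=Ro.from_euler('xyz',s['orientation']).as_matrix()
print(s['tool_pos'],s['opening'],R.T@(np.array([.453,.3425,.16])-s['tool_pos'])/.5)
E
```

```text
time: 0.57
tool_pos: [0.36, 0.4214, 0.2311]
orientation: [-3.141, -0.0, 2.711]
contact_force: [-0.2, 0.4, -1.0]
opening: 0.0255
[0.36002781 0.42144476 0.23106198] 0.025456046690643747 [-0.23488678 -0.06584937  0.14211154]
```

```bash
python3 -m inch '[{"angular":[0,0,0],"slide":[-0.06,-0.016,0],"grip":0},{"angular":[0,0,0],"slide":[-0.12,-0.033,0],"grip":0},{"angular":[0,0,0],"slide":[-0.18,-0.05,0.03],"grip":0},{"angular":[0,0,0],"slide":[-0.235,-0.066,0.07],"grip":0},{"angular":[0,0,0],"slide":[-0.235,-0.066,0.12],"grip":0}]'
python3 - <<'E'
from h import *
from station import bot
from scipy.spatial.transform import Rotation as Ro
s=bot.get_state();R=Ro.from_euler('xyz',s['orientation']).as_matrix()
print(s['tool_pos'],s['opening'],R.T@(np.array([.453,.3425,.11])-s['tool_pos'])/.5, R.T@(np.array([.433,.348,.034])-s['tool_pos'])/.5)
for n in ["scene","side"]: cv2.imwrite(f"pics/{n}1.png",viewer.snapshot(n))
a=cv2.imread("pics/scene1.png")[120:240,320:440];b=cv2.imread("pics/side1.png")[60:180,160:280]
cv2.imwrite("pics/m1.png",cv2.resize(np.hstack([a,b]),None,fx=3,fy=3,interpolation=cv2.INTER_CUBIC))
E
```

```text
time: 0.98
tool_pos: [0.4566, 0.341, 0.1718]
orientation: [3.139, 0.004, 2.707]
contact_force: [1.0, 0.1, -1.0]
opening: -0.0003
[0.4565562  0.34099231 0.17176958] -0.0003019929761667081 [ 0.00823424 -0.00060822  0.12350479] [ 0.0497779  -0.00790502  0.27531348]
```

View pics/m1.png

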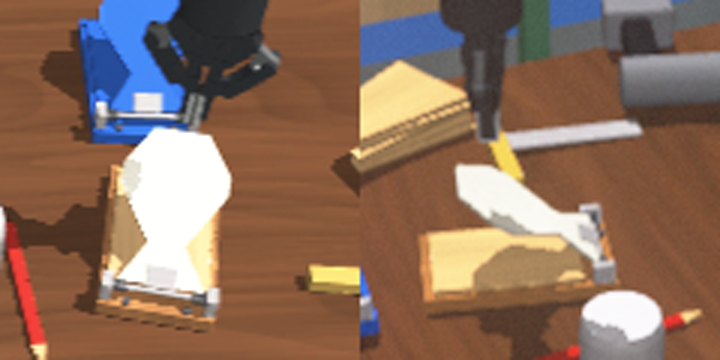

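The picture shows the shut fingertips at about (195,125) in the left half and (487,135) in the right half. They are roughly 70 mm above the white belly, and nothing else is touched. Lowering to just above the face.

```bash
python3 -m inch '[{"angular":[0,0,0],"slide":[0,0,0.03],"grip":0},{"angular":[0,0,0],"slide":[0,0,0.06],"grip":0},{"angular":[0,0,0],"slide":[0,0,0.085],"grip":0},{"angular":[0,0,0],"slide":[0,0,0.11],"grip":0},{"angular":[0,0,0],"slide":[0,0,0.11],"grip":0}]'
python3 - <<'E'
from h import *
from station import bot
from scipy.spatial.transform import Rotation as Ro
s=bot.get_state();R=Ro.from_euler('xyz',s['orientation']).as_matrix()
print(s['tool_pos'],s['opening'],R.T@(np.array([.433,.348,.034])-s['tool_pos'])/.5)
for n in ["scene","side"]: cv2.imwrite(f"pics/{n}2.png",viewer.snapshot(n))
a=cv2.imread("pics/scene2.png")[120:240,320:440];b=cv2.imread("pics/side2.png")[60:180,160:280]
cv2.imwrite("pics/m2.png",cv2.resize(np.hstack([a,b]),None,fx=3,fy=3,interpolation=cv2.INTER_CUBIC))
E
```

```text
time: 1.5
tool_pos: [0.4507, 0.3436, 0.1152]
orientation: [-3.139, -0.002, 2.712]
contact_force: [0.3, -0.7, -0.1]
opening: 0.0
[0.4507377  0.34361838 0.11515472] 2.6211634494169404e-05 [ 0.03556821 -0.00631661  0.16240277]
```

View pics/m2.png

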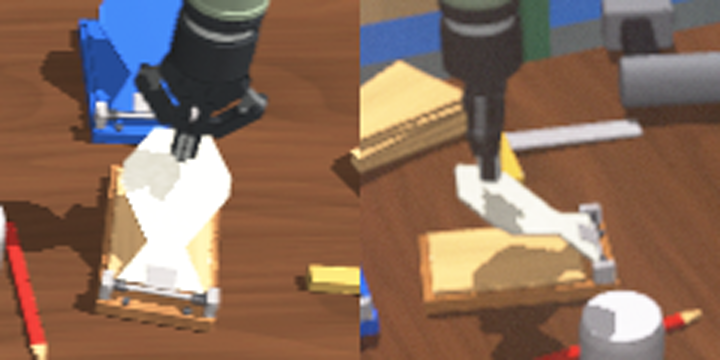

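The tip sits centred over the belly, at about (183,148) on the left and (488,172) on the right, some 13 mm above the face. Pressing down along the arc.

```bash
python3 -m inch '[{"angular":[0,0,0],"slide":[0,0,0.03],"grip":0},{"angular":[0,0,0],"slide":[0.01,0,0.06],"grip":0},{"angular":[0,0,0],"slide":[0.02,-0.003,0.09],"grip":0},{"angular":[0,0,0],"slide":[0.028,-0.004,0.115],"grip":0},{"angular":[0,0,0],"slide":[0.032,-0.005,0.135],"grip":0}]'
python3 - <<'E'
from h import *
from station import bot
from scipy.spatial.transform import Rotation as Ro
s=bot.get_state();R=Ro.from_euler('xyz',s['orientation']).as_matrix()
print(s['tool_pos'],s['contact_force'],R.T@(np.array([.433,.348,.034])-s['tool_pos'])/.5)
E
```

```text
time: 2.02
tool_pos: [0.4384, 0.3501, 0.051]
orientation: [3.135, 0.003, 2.712]
contact_force: [0.8, 0.1, 6.3]
opening: 0.0002
[0.43838927 0.3501137  0.05101609] [0.81597662 0.14596006 6.3495682 ] [ 0.00813974 -0.00854404  0.03395558]
```

```bash
python3 -m inch '[{"angular":[0,0,0],"slide":[0,0,0.012],"grip":0},{"angular":[0,0,0],"slide":[0.003,-0.002,0.024],"grip":0},{"angular":[0,0,0],"slide":[0.005,-0.003,0.032],"grip":0},{"angular":[0,0,0],"slide":[0.005,-0.003,0.034],"grip":0},{"angular":[0,0,0],"slide":[0.005,-0.003,0.034],"grip":0}]'
python3 - <<'E'
from h import *
for n in ["scene","side"]: cv2.imwrite(f"pics/{n}3.png",viewer.snapshot(n))
a=cv2.imread("pics/scene3.png")[120:240,320:440];b=cv2.imread("pics/side3.png")[60:180,160:280]
cv2.imwrite("pics/m3.png",cv2.resize(np.hstack([a,b]),None,fx=3,fy=3,interpolation=cv2.INTER_CUBIC))
E
```

```text
time: 2.43
tool_pos: [0.4369, 0.3504, 0.035]
orientation: [3.133, 0.004, 2.711]
contact_force: [1.5, 1.3, 7.2]
opening: 0.0002
```

View pics/m3.png

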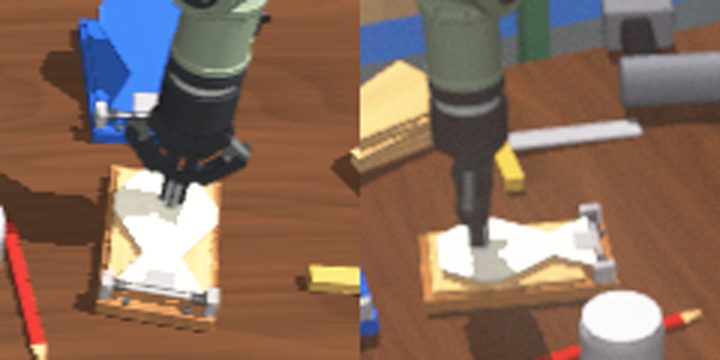

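The template now lies flat over its blank (left half, belly at about (165,205); right half about (490,250)). The tip is at z = 0.035 and the force is 7 N, near the stated 8 N. I'll hold for more than a second.

```bash
python3 -m inch '[{"angular":[0,0,0],"slide":[0,0,0.002],"grip":0},{"angular":[0,0,0],"slide":[0,0,0.002],"grip":0},{"angular":[0,0,0],"slide":[0,0,0.002],"grip":0},{"angular":[0,0,0],"slide":[0,0,0.002],"grip":0},{"angular":[0,0,0],"slide":[0,0,0.002],"grip":0}]'
for i in 1 2 3; do :; done
python3 -m inch '[{"angular":[0,0,0],"slide":[0,0,0],"grip":0},{"angular":[0,0,0],"slide":[0,0,0],"grip":0},{"angular":[0,0,0],"slide":[0,0,0],"grip":0},{"angular":[0,0,0],"slide":[0,0,0],"grip":0},{"angular":[0,0,0],"slide":[0,0,0],"grip":0}]'
python3 -m inch '[{"angular":[0,0,0],"slide":[0,0,0],"grip":0},{"angular":[0,0,0],"slide":[0,0,0],"grip":0},{"angular":[0,0,0],"slide":[0,0,0],"grip":0},{"angular":[0,0,0],"slide":[0,0,0],"grip":0},{"angular":[0,0,0],"slide":[0,0,0],"grip":0}]'
python3 -m inch '[{"angular":[0,0,0],"slide":[0,0,0],"grip":0},{"angular":[0,0,0],"slide":[0,0,0],"grip":0},{"angular":[0,0,0],"slide":[0,0,0],"grip":0},{"angular":[0,0,0],"slide":[0,0,0],"grip":0},{"angular":[0,0,0],"slide":[0,0,0],"grip":0}]'
```

```text
time: 2.95
tool_pos: [0.4369, 0.3505, 0.0343]
orientation: [3.133, 0.004, 2.711]
contact_force: [1.3, 2.4, 7.9]
opening: 0.0004
time: 3.37
tool_pos: [0.4369, 0.3504, 0.0343]
orientation: [3.133, 0.004, 2.711]
contact_force: [2.3, 2.2, 7.5]
opening: 0.0
time: 3.78
tool_pos: [0.4369, 0.3504, 0.0344]
orientation: [3.133, 0.004, 2.711]
contact_force: [1.7, 2.1, 7.7]
opening: 0.0002
time: 4.2
tool_pos: [0.4369, 0.3504, 0.0343]
orientation: [3.133, 0.004, 2.711]
contact_force: [1.3, 2.1, 8.2]
opening: -0.0003
```

The tool has been held at the level height for 1.7 s at about 8 N. Now lifting gently, reversing the arc.

```bash
python3 -m inch '[{"angular":[0,0,0],"slide":[0,0,-0.03],"grip":0},{"angular":[0,0,0],"slide":[-0.005,0,-0.06],"grip":0},{"angular":[0,0,0],"slide":[-0.015,0,-0.09],"grip":0},{"angular":[0,0,0],"slide":[-0.025,0,-0.12],"grip":0},{"angular":[0,0,0],"slide":[-0.035,0,-0.15],"grip":0}]'
python3 -m inch '[{"angular":[0,0,0],"slide":[0,0,-0.04],"grip":0},{"angular":[0,0,0],"slide":[0,0,-0.08],"grip":0},{"angular":[0,0,0],"slide":[0,0,-0.13],"grip":0},{"angular":[0,0,0],"slide":[0,0,-0.18],"grip":0},{"angular":[0,0,0],"slide":[0,0,-0.22],"grip":0}]'
python3 -m inch '[{"angular":[0,0,0],"slide":[0,0,0],"grip":0},{"angular":[0,0,0],"slide":[0,0,0],"grip":0},{"angular":[0,0,0],"slide":[0,0,0],"grip":0},{"angular":[0,0,0],"slide":[0,0,0],"grip":0},{"angular":[0,0,0],"slide":[0,0,0],"grip":0}]'
python3 - <<'E'
from h import *
for n in ["scene","side"]: cv2.imwrite(f"pics/{n}4.png",viewer.snapshot(n))
for n,r in (("scene",(150,230,335,410)),("side",(105,170,170,255))):
    A=[cv2.imread(f"pics/{n}{k}.png") for k in (0,4)]
    print(n,[int((x[r[0]:r[1],r[2]:r[3]].min(2)>200).sum()) for x in A])
    print(n,"left-half(bystander) diff",[int((cv2.absdiff(A[0],A[1]).max(2)[s]>40).sum()) for s in ([np.s_[170:260,100:270]] if n=="scene" else [np.s_[200:360,250:420]])])
a=cv2.imread("pics/scene4.png");b=cv2.imread("pics/side4.png")
cv2.imwrite("pics/m4.png",cv2.resize(np.hstack([a,b]),(800,300)))
E
```

```text
time: 4.62
tool_pos: [0.452, 0.3417, 0.1092]
orientation: [3.136, 0.004, 2.712]
contact_force: [0.3, 0.5, 0.5]
opening: 0.0001
time: 5.03
tool_pos: [0.4501, 0.341, 0.2195]
orientation: [3.138, 0.002, 2.711]
contact_force: [1.3, 0.1, -0.0]
opening: -0.0003
time: 5.45
tool_pos: [0.4491, 0.34, 0.2147]
orientation: [-3.14, -0.001, 2.711]
contact_force: [-0.1, -0.0, -0.4]
opening: -0.0002
scene [1502, 1503]
scene left-half(bystander) diff [760]
side [859, 867]
side left-half(bystander) diff [80]
```

View pics/m4.png

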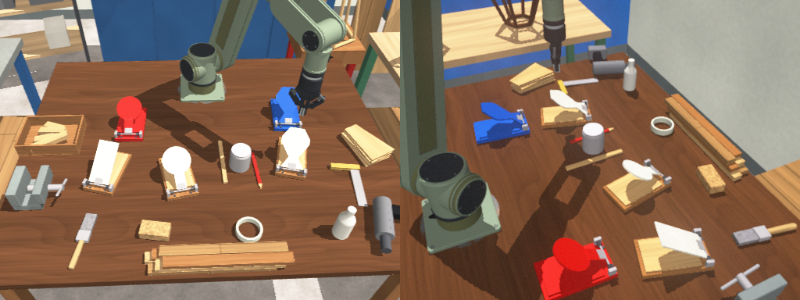

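View pics/side4.png

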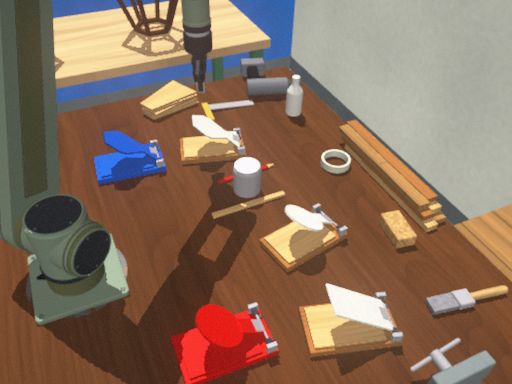

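The vase template is back up at (210,130) in the side view, with its white area unchanged (1502→1503 px scene, 859→867 px side). The round one at (303,218) and the oblong one at (360,305) are still raised. The difference of 760 px in the scene view's bystander region looks like the arm's shadow. The gripper is clear in the air.

```bash
python3 - <<'E'
from station import ticket
print(ticket.job_done())
E
```

```text
the job is handed in; nothing more can be done
None
```

I pushed the white vase-shaped template level with the shut fingertips and kept it there for about 1.7 s. The fingertips were at 34–35 mm above the bench, against 34 mm given, with about 8 N of push. I then let it spring back and handed the job in at about 5.5 s.

The last checks passed:
- **Vase template:** it is back up in both views, and its white area matches the start picture.
- **Oblong and round templates:** both are still raised, and neither they nor the blue and red look-alikes were touched.
- **Gripper:** it was clear, with the tip at 0.215 m and the force near zero.

Two things disagreed slightly:
- **Template widths:** the triangulated widths came out about 6 mm larger than given, which I put down to picking corners in small pictures.
- **Start and end scene pictures:** they differ by 760 pixels around the oblong and round templates. I took this to be the arm's shadow, because both templates look unchanged in the side view.

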